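Clamp a carburettor in the bench fixture

TASK

Get the carburettor in the bench fixture ready for work: slide it along its channel until its front flange is fully home against the brass tip of the stop screw and press it there for a moment with about 12 newtons (never 20). Then push the red handle of the toggle clamp over, past its dead point, until it stays down against its own stop and the rubber pad holds the carburettor. Work gently by feel, force neither casting nor clamp, and leave everything else on the bench where it is.

Things in the scene. Friction and masses are not known exactly. Their poses are not given: they have to be found in the camera images.
- fixture: Aluminium base plate 185 x 210 x 12 mm, fixed to the bench. Origin on the bench surface; x runs along the channel to the stop, y from channel to clamp, z up. Plate spans x -100..85, y -115..95 mm. Channel centre line y = -70: two dark rails 8 mm wide, tops 22 mm above the bench, 43 mm apart inside, x -85..45. Grey clamp bracket at x -22..22, y 14..92, up to 104 mm high.
- carb: The loose carburettor in the channel: aluminium, brass float bowl 44 x 40 mm, black flat round cap, 72 x 50 x 64 mm, 0.24-0.5 kg. Origin under the bowl's centre, x axis along the bore to the stop. The bowl slides between the rails with 1.5 mm play each side, friction 1 to 4 N. 20 N or more from the fingers (a squeeze counts) damages the casting.
- carb_center (a point): Point on the carburettor's bore axis, half-way along, 36 mm above its underside (48 mm above the bench). The front flange's face is 36 mm ahead (+x); the rear flange's flat upright face, 46 mm wide and 34 mm high about the bore's height, is 36 mm behind (-x).
- stop_face (a point): Centre of the flat brass tip (18 mm across) of the stop screw on the blue block at the +x end of the channel. Its x axis along the channel, away from the carburettor. Fully home: the front flange touches it, carb_center lies 36 mm before it.
- handle_pivot (a point): The clamp handle's hinge, 78 mm along the fixture's y from its origin, 54 mm above the bench. The handle swings in the upright plane through it along the fixture's y axis (fixture x = 0), outwards to +y and down. It is pushed on its upper side, the side facing the channel.
- handle_grip (a point): Point on the axis of the red round handle grip (18 mm thick), 100 mm from the hinge; the grip spans 50 to 130 mm from it. Open, the handle stands steeply up, leaning a little to the fixture's +y; closed it lies out level to +y. 20 N or more from the fingers (a squeeze counts) strains the clamp.
- clamp_handle (a joint): Handle angle, rad: 0 open (handle 1.35 rad above level); elevation = 1.35 - value. It takes 1 to 3 N at the grip until the pad meets the cap at about 0.97, then up to about 12 N, less towards the dead point at 1.22; past that it snaps by itself to its rigid stop at 1.30 and stays. Let go before, it may spring back a little.
- clamp_pad: Rubber pad 19 mm across under the end of the steel clamp arm, on a stiff spring; origin at its face's centre, z axis out of its back. Presses the cap with about 30 N when closed. Open, the arm stands almost upright beside the channel at fixture x -11..11, y -25..40 mm, up to 205 mm high; as the handle comes over, the arm swings down over the channel.
- old_carb: Dark old carburettor lying on the bench, 72 x 50 x 64 mm. Leave alone.
- screwdriver: Screwdriver on the bench. Leave alone.
- spanner: Spanner on the bench. Leave alone.
- spray_can: Spray can, 54 mm across, 170 mm high. Leave alone.
- grease_jar: White jar with blue lid, 70 mm across, 75 mm high. Leave alone.
- spark_plug: Spark plug standing on the bench, 20 mm across, 55 mm high. Leave alone.
- stop_block: Blue stop block 22 x 30 x 50 mm with the stop screw, fixed on the plate at the +x end of the channel, set 12 mm nearer or farther each time. Origin under the block; the screw's brass tip is 40 mm before it (-x), 36 mm above the plate. Rigid. Friction under the carburettor takes part of the push, more if the fingers also drag it downwards; the stop itself must feel more than 2 N.
Mind the look-alikes: they are no part of the job. Several things have the shape of the carb; the one meant has the colours described above.

How it is judged (in metres and radians):
On the way, in this order (a step that is already met when the one before it is completed fails the run):
1. the carburettor is pressed home against the stop screw while the clamp is still open (x of carb_center in the frame of stop_face above -0.0375 m and value of joint clamp_handle below 0.6 rad and contact force between carb and stop_block above 2 N), for 0.1 s.
2. the clamp handle is over its dead point, down on its stop (value of joint clamp_handle above 1.26 rad), for 0.2 s.
At the end, for the whole second after the job is handed in: The carburettor is upright and still with its front flange within 1.5 mm of the stop tip, the clamp handle lies past its dead point (joint above 1.26 rad) and the pad presses the carburettor with more than 18 N (x of carb_center in the frame of stop_face above -0.0375 m and value of joint clamp_handle above 1.26 rad and contact force between clamp_pad and carb above 18 N and angle between carb_center's own z axis and vertical below 0.05 rad and linear speed of carb below 0.01 m/s); the robot touches nothing.
It fails at once if the fingers press the carburettor with more than 20 N (contact force between the fingers and carb above 20 N).
It fails at once if the fingers press the clamp handle with more than 20 N (contact force between the fingers and clamp_handle above 20 N).
It fails at once if another thing on the bench is moved by more than 20 mm (distance of any of old_carb, screwdriver, spanner, spray_can, grease_jar, spark_plug from where it was at the start of the episode above 0.02 m).
It also fails if it takes over 72 s, if anything falls off the work surface, if the arm or the gripper's body presses on something with over 40 N, if the wrist force passes 120 N, or if a joint passes its speed limit or range.

ROBOT

A 6-joint arm with a two-finger parallel gripper is mounted at the origin on the work surface. World frame = base frame: x ahead of the robot, y to its left, z up, the work surface at z = 0. Lengths are in mm, angles in rad, forces in N, time in s.
With the tool pointing down it reaches from about 275 to 1000 mm from the base axis. Payload 8.4 kg.
Tool frame: the origin (TCP) lies at the centre of the arm's flange, where the gripper is bolted on; the fingertips stand 173 mm ahead of it and the grasp point (between the pads) lies 155 mm ahead of it; z points along the fingers, y is the direction in which the jaws open and shut (so a half turn about z gives the same grasp; the last joint's range is limited). The gripper opens to 85 mm and grips with 20 to 120 N. Pads are 22 mm wide; open, the fingers measure 114 mm over their backs; the gripper's body (76 mm by 85 mm) begins 54 mm behind the grasp point. The pads swing forward as they close: fully open they stand 13 mm farther back than shut.
Start: joints at [-0.002, 0.353, 1.633, -0, 1.155, -0.002], TCP at [625.004, -0, 404.681] pointing down, gripper open.
Joint ranges: [-2.63, 2.63], [-0.92, 2.1], [0.06, 2.66], [-1.3, 4.44], [0, 2.69], [-3.02, 3.02]. Speed limits (rad/s): [2.22, 2.22, 2.79, 3.14, 3.14, 3.14].

INTERFACE

Orientations are given as [roll, pitch, yaw] about the fixed x, y, z axes, in that order (R = Rz(yaw) Ry(pitch) Rx(roll)).
In Python, from rig import sense, grab_frame, camera_model, sign_off gives the robot as it stands. The module is installed in compiled form; this text tells all that it offers.
- The arm moves only by the tool step_arm, never from a script. Its argument "commands" is a list of rows, each a list of 3 entries, a list of its own where there are three numbers: the shift along the tool's x, y, z in mm, then the turn about the tool's z in rad, then the opening, from 0 (shut) to 1 (fully open). A call has 1 to 20 rows; each row shifts and turns the pose as measured when the row begins, along the tool's axes as they then stand; what a row does not reach is not made up. A row lasts 1/8 s, in which the tool goes at most 62.5 mm and 10.7 degrees, less where a joint would pass 70% of its speed; a pose out of reach is approached as far as the arm can. A call with a gripper value outside its range is refused whole. The fingers move at their own pace and stop on an object; "force" is the grip in N (left out, the last holds). Time passes only in rows, so rows that do not move let the fingers close. It gives the time, the measured TCP pose, the force and the opening at its end, in the units of the state.
- sense(): the state, without advancing time (a new reading comes with each control period).
- grab_frame(name): name is "scene" or "side" or "wrist"; returns the picture (384x512x3 uint8, blue, green, red); there is no depth.
- camera_model(name): a dict with "fx", "fy", "cx", "cy" (pixels), "dist" ([k1, k2, p1, p2, k3] as OpenCV has them; the pictures are not rectified), "R" (3x3) and "t" (3): a world point X has camera coordinates R X + t. Camera axes: x right, y down, z forward; pixel columns grow to the right and rows downward; lengths in mm; the calibration is good to about 2 mm. A picture is of the moment at which its call begins: read the wrist's pose just before it. camera_model takes no time and is no camera call; for the wrist camera it gives the pose at the moment of the call.
- sign_off(): hands the job in, once; it reports no verdict.
The state is a dict: "clock": time; "qpos": joint angles; "qvel": joint speeds; "joint_efforts": joint torques, N m; "eef_pos": TCP position; "tcp_rot": TCP orientation; "contact_force": force on the tool from outside, world axes, zero at the start; "wrist_torque": the same for the moment, N m; "opening": opening from 0.0 (shut) to 1.0 (fully open).
Only numpy, scipy, OpenCV 4.12 (cv2) and the standard library are available. Lean on these libraries where they do the work, as an engineer would, in place of code of your own. Each camera call takes 0.05 s, during which the arm holds its last target. There are 200 camera calls.

## Working session

There is one attempt and no reset: what is moved stays moved. The work goes in short steps, Python scripts to look and compute and a tool call to move; the robot and the scene stay as the last step left them, time stands still between calls to the robot, and variables do not carry over. Pictures are saved under pics/ and viewed, about 8 in all and at most 12, crops included, and the job is handed in when it is done.

Besides the shell and the picture viewer there is one more tool, called after ">>>" by a JSON object that holds its "op" and its "data", one argument or row to a line. step_arm: Moves the arm, as the interface text tells. Its arguments: {"type":"object","properties":{"commands":{"type":"array","items":{"type":"array"}},"force":{"type":"number"}},"required":["commands"]}

```bash
mkdir -p pics; python3 - <<'E'
from rig import *
import cv2,numpy as np
s=sense();print({k:np.round(v,3).tolist() for k,v in s.items()})
a=grab_frame("scene");b=grab_frame("side")
cv2.imwrite("pics/scene0.png",a);cv2.imwrite("pics/side0.png",b)
for n in("scene","side","wrist"):
    m=camera_model(n);R=np.array(m["R"]);print(n,m["fx"],m["cx"],m["cy"],m["dist"],np.round(-R.T@np.array(m["t"]),1),np.round(R,3).tolist())
E
```

```text
{'clock': 0.0, 'qpos': [-0.002, 0.354, 1.634, 0.0, 1.155, -0.002], 'qvel': [-0.001, -0.0, 0.001, 0.001, -0.001, -0.0], 'joint_efforts': [-0.002, -60.524, -34.206, -0.0, 0.009, 0.0], 'eef_pos': [624.776, 0.016, 403.968], 'tcp_rot': [-3.14, -0.0, 1.571], 'contact_force': [-0.771, -0.127, -0.299], 'wrist_torque': [0.015, 0.002, 0.052], 'opening': 0.997}
scene 392.6509795008716 252.91627700704268 191.85024767945637 [0.01720344 0.         0.         0.         0.        ] [1178.2 -418.9 1102.8] [[0.528, 0.849, 0.003], [0.682, -0.422, -0.597], [-0.506, 0.317, -0.802]]
side 472.94491666962665 253.1892356185964 190.95271608416402 [-0.11098346  0.          0.          0.          0.        ] [ -33.1 -932.4  929.1] [[0.818, -0.575, -0.023], [-0.362, -0.482, -0.798], [0.448, 0.661, -0.602]]
wrist 299.6320779048296 253.28492006326064 190.26492073665113 [-0.05555938  0.          0.          0.          0.        ] [624.4  76.8 373.5] [[1.0, -0.0, -0.001], [0.0, -0.955, 0.296], [-0.001, -0.296, -0.955]]
```

View pics/scene0.png

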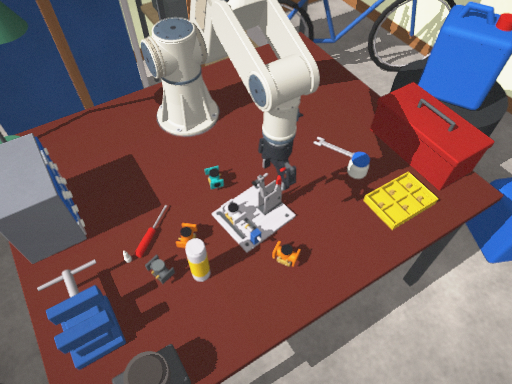

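View pics/side0.png

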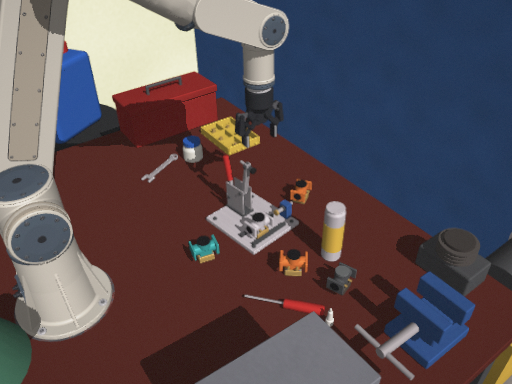

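Scene view: fixture plate at about (255,215), with the carb at about (235,208). The look-alikes are teal (214,176), orange (186,234) and (287,253), and dark (160,268). Only the one in the channel is aluminium with a black cap. I'll confirm this in an enlarged crop.

```bash
python3 - <<'E'
import cv2,numpy as np
a=cv2.imread("pics/scene0.png")[160:260,200:310];b=cv2.imread("pics/side0.png")[145:255,195:305]
o=np.hstack([cv2.resize(a,(400,364),interpolation=cv2.INTER_CUBIC),cv2.resize(b,(400,364),interpolation=cv2.INTER_CUBIC)])
cv2.imwrite("pics/crop0.png",o)
E
```

```text
(no output)
```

View pics/crop0.png

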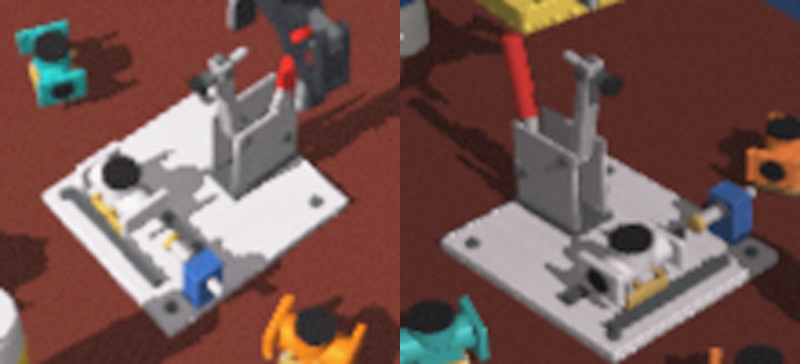

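Crop: the silver carb with black cap and brass bowl sits in the channel (left at (120,172), right at (632,240)). The blue block is at the +x end, the clamp is open and the red handle is up. This is the one meant. Next, rough geometry from the plate corners.

```bash
cat > h.py <<'E'
import cv2,numpy as np
from rig import *
def ray(m,uv):
    K=np.array([[m["fx"],0,m["cx"]],[0,m["fy"],m["cy"]],[0,0,1]]);R=np.array(m["R"]);t=np.array(m["t"])
    p=cv2.undistortPoints(np.array([[uv]],float),K,np.array(m["dist"])).ravel()
    return -R.T@t, R.T@np.array([p[0],p[1],1])
def onz(m,uv,z):
    c,d=ray(m,uv);return c+d*(z-c[2])/d[2]
def tri(m1,u1,m2,u2):
    c1,d1=ray(m1,u1);c2,d2=ray(m2,u2)
    s=np.linalg.lstsq(np.c_[d1,-d2],c2-c1,rcond=None)[0]
    p,q=c1+d1*s[0],c2+d2*s[1];return (p+q)/2,np.linalg.norm(p-q)
def proj(m,X):
    K=np.array([[m["fx"],0,m["cx"]],[0,m["fy"],m["cy"]],[0,0,1]])
    return cv2.projectPoints(np.array(X,float).reshape(-1,1,3),cv2.Rodrigues(np.array(m["R"]))[0],np.array(m["t"]),K,np.array(m["dist"]))[0].reshape(-1,2)
E
python3 - <<'E'
from h import *
S,D=camera_model("scene"),camera_model("side")
f=lambda x,y:(200+x/3.636,160+y/3.64)
g=lambda x,y:(195+(x-400)/3.636,145+y/3.31)
A=onz(S,f(45,195),12);B=onz(S,f(170,333),12);C=onz(S,f(350,200),12)
print(A,B,C,np.linalg.norm(B-A),np.linalg.norm(C-B),np.degrees(np.arctan2(*(B-A)[1::-1])),np.degrees(np.arctan2(*(C-B)[1::-1])))
A2=onz(D,g(617,357),12);B2=onz(D,g(777,258),12);E2=onz(D,g(441,242),12)
print(A2,B2,E2,np.linalg.norm(B2-A2),np.linalg.norm(E2-A2),np.degrees(np.arctan2(*(B2-A2)[1::-1])),np.degrees(np.arctan2(*(E2-A2)[1::-1])))
print("cap",onz(S,f(121,172),76),onz(D,g(632,238),76),tri(S,f(121,172),D,g(632,238)))
print("tip",tri(S,f(170,240),D,g(697,222)))
E
```

```text
[ 496.11244195 -149.6528995    12.        ] [ 676.80407632 -125.85642122   12.        ] [647.29927646  84.37762736  12.        ] 182.2518562591648 212.29434376969294 7.502485183863506 97.98886351809962
[ 489.09861705 -159.75758184   12.        ] [ 665.49701484 -134.96202914   12.        ] [457.26761287  47.36845347  12.        ] 178.13257471491403 209.55764679423976 8.001393393787465 98.7368284707747
cap [549.81593357 -97.82307979  76.        ] [ 543.99212799 -104.35641888   76.        ] (array([547.51039372, -97.44133413,  70.65958123]), np.float64(2.7698802469993855))
tip (array([617.22849536, -89.70008519,  48.22391872]), np.float64(1.8209973704442817))
```

>>> {"op": "step_arm", "data": {
  "commands": [
    [[-45,-22,0],0,0],
    [[-45,-22,0],0,0],
    [[-45,-22,0],0,0],
    [[-40,-22,0],0,0],
    [[0,0,0],-0.171,0],
    [[0,0,0],-0.171,0],
    [[0,0,0],-0.171,0],
    [[0,0,0],-0.171,0],
    [[0,0,0],-0.171,0],
    [[0,0,0],-0.171,0],
    [[0,0,0],-0.171,0],
    [[0,0,0],-0.171,0],
    [[0,0,0],-0.171,0],
    [[0,0,0],-0.171,0],
    [[0,0,0],0,0]
  ],
  "force": 60
}}

```text
clock: 1.98
eef_pos: [531.9, -180.1, 398.7]
tcp_rot: [3.137, -0.01, -2.948]
contact_force: [0.8, -0.3, -0.0]
opening: -0.007
```

```bash
python3 - <<'E'
from h import *
import json
s=sense();print(s["clock"],s["eef_pos"],s["tcp_rot"],s["qpos"],s["contact_force"])
m=camera_model("wrist");a=grab_frame("wrist");cv2.imwrite("pics/w1.png",a)
json.dump({k:np.array(v).tolist() for k,v in m.items()},open("w1.json","w"))
cv2.imwrite("pics/w1b.png",cv2.resize(a,(800,600),interpolation=cv2.INTER_CUBIC))
E
```

```text
1.975 [ 531.85028559 -180.07505492  398.67165366] [ 3.13673956 -0.0101081  -2.94798792] [-3.28885622e-01  2.63864711e-01  1.77321386e+00 -9.33659933e-04
  1.11569558e+00 -2.09284707e+00] [ 0.84093026 -0.32168203 -0.00502645]
```

View pics/w1b.png

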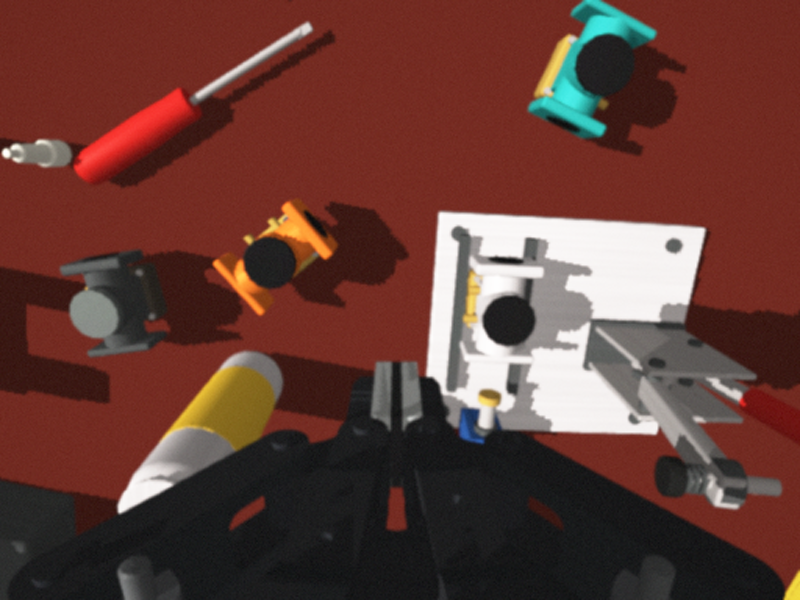

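Wrist view (800 px scale), up = fixture −x: plate corners at (438,211), (705,229) and (658,434), cap at (509,320), brass tip at (488,397), front/rear flanges at y≈354/268, and red grip at (775,415). Next I'll fit the plate edges and measure.

```bash
cat > m.py <<'E'
from h import *
import json
m=json.load(open("w1.json"));a=cv2.imread("pics/w1.png").astype(int);k=1/1.5625
g=a.min(2)>100
def fit(P):
    P=np.array(P,float)
    for _ in range(3):
        vx,vy,x0,y0=cv2.fitLine(P.astype(np.float32),cv2.DIST_HUBER,0,.01,.01).ravel()
        d=abs((P[:,0]-x0)*vy-(P[:,1]-y0)*vx);P=P[d<1.5]
    return np.array([vx,vy]),np.array([x0,y0])
def X(l1,l2):
    (d1,p1),(d2,p2)=l1,l2;s=np.linalg.solve(np.c_[d1,-d2],p2-p1);return p1+s[0]*d1
top=fit([(u,125+np.argmax(g[125:180,u])-.5) for u in range(290,440)])
left=fit([(265+np.argmax(g[v,265:300])-.5,v) for v in range(145,225)])
right=fit([(465-np.argmax(g[v,465:400:-1])+.5,v) for v in range(155,195)])
A=onz(m,X(top,left),12);E=onz(m,X(top,right),12)
L=onz(m,left[1]+left[0]*30,12)-onz(m,left[1]-left[0]*30,12);L*=np.sign(L[0])
print("A",A,"E",E,"len AE",np.linalg.norm(E-A),"ang y",np.degrees(np.arctan2(*(E-A)[1::-1])),"ang x",np.degrees(np.arctan2(L[1],L[0])))
th=np.arctan2(*(E-A)[1::-1])-np.pi/2
ex=np.array([np.cos(th),np.sin(th)]);ey=np.array([-ex[1],ex[0]])
O=((A+E)/2)[:2]+100*ex+10*ey
F=lambda p:np.round([(p[:2]-O)@ex,(p[:2]-O)@ey,p[2]],1)
print("O",O,"th",np.degrees(th))
b=np.uint8(a)
blk=(a.max(2)<60).astype(np.uint8)
n,lab,st,ce=cv2.connectedComponentsWithStats(blk)
for i in range(1,n):
    if st[i,4]>200 and abs(ce[i]-np.array([326,205])).max()<20: print("cap px",ce[i],st[i],F(onz(m,ce[i],76)))
hsv=cv2.cvtColor(b,cv2.COLOR_BGR2HSV)
br=(hsv[...,0]>15)&(hsv[...,0]<30)&(hsv[...,1]>100);br[:245]=0;br[270:]=0;br[:,:300]=0;br[:,330:]=0
vu=np.argwhere(br);print("brass",len(vu),vu.min(0),vu.max(0),vu.mean(0))
for nm,uv,z in [("tip mean",vu.mean(0)[::-1],48),("tip eye",(488*k,394*k),48),("front flange face edge top",(495*k,360*k),65),("rear flange top back edge",(508*k,264*k),65),("block ctr",(478*k,425*k),62)]:
    print(nm,F(onz(m,uv,z)))
E
python3 m.py; python3 - <<'E'
import cv2
a=cv2.imread("pics/w1.png")[130:290,270:420]
cv2.imwrite("pics/w1c.png",cv2.resize(a,None,fx=3.75,fy=3.75,interpolation=cv2.INTER_CUBIC))
E
```

```text
A [ 487.77090061 -154.04035509   12.        ] E [457.14531694  56.53204006  12.        ] len AE 212.78782853691285 ang y 98.27505925080432 ang x 8.363791771870055
O [569.97770762 -24.46572732] th 8.275059250804317
cap px [326.08891596 203.86114495] [310 179  32  42 821] [-37.6 -68.9  76. ]
brass 113 [250 306] [259 319] [254.37168142 312.91150442]
tip mean [ 36.5 -69.2  48. ]
tip eye [ 33.6 -70.3  48. ]
front flange face edge top [ -2.4 -72.5  65. ]
rear flange top back edge [-72.1 -71.4  65. ]
block ctr [ 52.4 -78.4  62. ]
```

View pics/w1c.png

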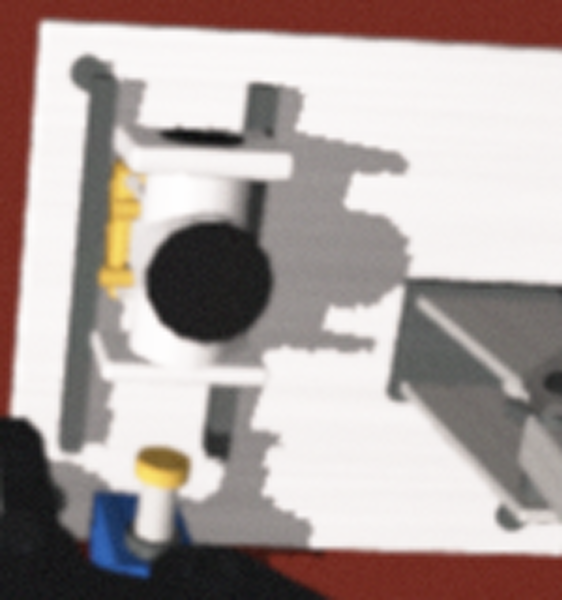

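>>> {"op": "step_arm", "data": {
  "commands": [
    [[0,0,0],0.05,0],
    [[22,39,0],0,0],
    [[20,39,0],0,0],
    [[0,0,40],0,0],
    [[0,0,40],0,0],
    [[0,0,40],0,0],
    [[0,0,30],0,0],
    [[0,0,0],0,0]
  ]
}}

```text
clock: 3.02
eef_pos: [477.2, -105.8, 246.5]
tcp_rot: [3.139, -0.007, -3.036]
contact_force: [-0.2, 0.2, -0.0]
opening: -0.0
```

```bash
cat > st.py <<'E'
from h import *
O=np.array([569.98,-24.47]);th=np.radians(8.275);ex=np.array([np.cos(th),np.sin(th)]);ey=np.array([-ex[1],ex[0]])
s=sense();p=s["eef_pos"];f=s["contact_force"]
print("t %.2f"%s["clock"],"fix xy",np.round([(p[:2]-O)@ex,(p[:2]-O)@ey],1),"tip z %.1f"%(p[2]-173),"yaw-th deg %.2f"%np.degrees(s["tcp_rot"][2]-th),"rp",np.round(s["tcp_rot"][:2],3),"F fix",np.round([f[:2]@ex,f[:2]@ey,f[2]],1))
E
python3 st.py
```

```text
t 3.02 fix xy [-103.5  -67.2] tip z 73.5 yaw-th deg -182.23 rp [ 3.139 -0.007] F fix [-0.1  0.2 -0. ]
```

>>> {"op": "step_arm", "data": {
  "commands": [
    [[0,-4,20],-0.038,0],
    [[0,0,19],0,0],
    [[-5,0,0],0,0],
    [[0,0,0],0,0]
  ]
}}

```text
clock: 3.52
eef_pos: [485.4, -109.7, 211.5]
tcp_rot: [3.141, -0.001, -3.005]
contact_force: [-0.3, 0.0, 1.2]
opening: -0.001
```

```bash
python3 st.py; python3 - <<'E'
from h import *
a=grab_frame("side")[165:265,195:305];cv2.imwrite("pics/s2.png",cv2.resize(a,(660,600),interpolation=cv2.INTER_CUBIC))
E
```

```text
t 3.52 fix xy [-96.  -72.2] tip z 38.5 yaw-th deg -180.43 rp [ 3.141e+00 -1.000e-03] F fix [-0.3  0.1  1.2]
```

View pics/s2.png

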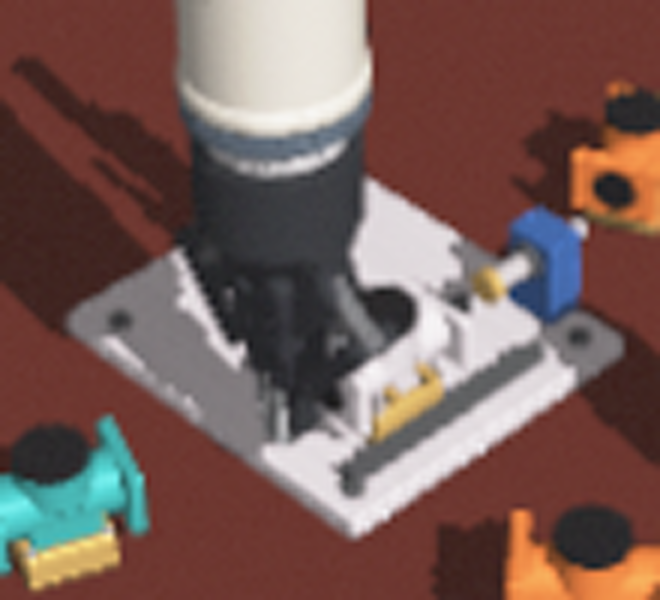

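>>> {"op": "step_arm", "data": {
  "commands": [
    [[-3,-2,1],0,0],
    [[-3,0,1],0,0],
    [[-2,0,0],0,0],
    [[-2,0,0],0,0],
    [[-2,0,0],0,0]
  ]
}}

```text
clock: 4.2
eef_pos: [498.6, -110.2, 211.1]
tcp_rot: [3.141, 0.001, -3.005]
contact_force: [-0.3, 0.3, -0.2]
opening: -0.001
```

```bash
python3 st.py
```

```text
t 4.20 fix xy [-83.  -74.5] tip z 38.1 yaw-th deg -180.47 rp [3.141e+00 1.000e-03] F fix [-0.3  0.4 -0.2]
```

>>> {"op": "step_arm", "data": {
  "commands": [
    [[-2,0,0.5],0,0],
    [[-2,0,0.5],0,0],
    [[-2,0,0.5],0,0],
    [[-2,0,0.5],0,0]
  ]
}}

```text
clock: 4.7
eef_pos: [505.0, -108.8, 208.4]
tcp_rot: [3.14, -0.005, -3.005]
contact_force: [-5.2, -0.7, 4.3]
opening: 0.003
```

```bash
python3 st.py
```

```text
t 4.70 fix xy [-76.4 -74.1] tip z 35.4 yaw-th deg -180.45 rp [ 3.14  -0.005] F fix [-5.2  0.1  4.3]
```

>>> {"op": "step_arm", "data": {
  "commands": [
    [[-2,0,-0.3],0,0],
    [[-2,0,-0.3],0,0]
  ]
}}

```text
clock: 4.95
eef_pos: [509.5, -108.2, 208.8]
tcp_rot: [3.14, -0.004, -3.005]
contact_force: [-1.9, -1.0, 0.5]
opening: 0.003
```

```bash
python3 st.py
```

```text
t 4.95 fix xy [-71.9 -74.2] tip z 35.8 yaw-th deg -180.46 rp [ 3.14  -0.004] F fix [-2.1 -0.7  0.5]
```

>>> {"op": "step_arm", "data": {
  "commands": [
    [[-2,0,0],0,0],
    [[-2,0,0],0,0],
    [[-2,0,0],0,0],
    [[-2,0,0],0,0],
    [[-2,0,0],0,0],
    [[-2,0,0],0,0],
    [[-2,0,0],0,0]
  ]
}}

```text
clock: 5.82
eef_pos: [524.7, -106.2, 208.7]
tcp_rot: [3.14, -0.004, -3.005]
contact_force: [-3.5, 0.7, -0.8]
opening: -0.0
```

```bash
python3 st.py
```

```text
t 5.83 fix xy [-56.6 -74.3] tip z 35.7 yaw-th deg -180.46 rp [ 3.14  -0.004] F fix [-3.3  1.2 -0.8]
```

>>> {"op": "step_arm", "data": {
  "commands": [
    [[-2,0,0],0,0],
    [[-2,0,0],0,0],
    [[-1.5,0,0],0,0],
    [[-1.5,0,0],0,0]
  ]
}}

```text
clock: 6.32
eef_pos: [531.9, -105.1, 208.6]
tcp_rot: [3.14, -0.005, -3.005]
contact_force: [-5.7, -2.3, 2.9]
opening: -0.001
```

```bash
python3 st.py
```

```text
t 6.33 fix xy [-49.3 -74.3] tip z 35.6 yaw-th deg -180.45 rp [ 3.14  -0.005] F fix [-6.  -1.4  2.9]
```

Force is rising slightly, so I'll continue with 1 mm rows.

>>> {"op": "step_arm", "data": {
  "commands": [
    [[-1,0,0],0,0],
    [[-1,0,0],0,0]
  ]
}}

```text
clock: 6.58
eef_pos: [532.5, -105.0, 208.5]
tcp_rot: [3.139, -0.009, -3.005]
contact_force: [-6.9, -3.3, 5.5]
opening: 0.001
```

```bash
python3 st.py
```

```text
t 6.58 fix xy [-48.7 -74.3] tip z 35.5 yaw-th deg -180.43 rp [ 3.139 -0.009] F fix [-7.3 -2.2  5.5]
```

```bash
python3 - <<'E'
from h import *
a=grab_frame("scene");b=grab_frame("side");cv2.imwrite("pics/sc3.png",a);cv2.imwrite("pics/sd3.png",b)
o=np.hstack([cv2.resize(a[150:260,200:310],(400,400),interpolation=cv2.INTER_CUBIC),cv2.resize(b[145:255,195:305],(400,400),interpolation=cv2.INTER_CUBIC)])
cv2.imwrite("pics/c3.png",o)
E
```

```text
(no output)
```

View pics/c3.png

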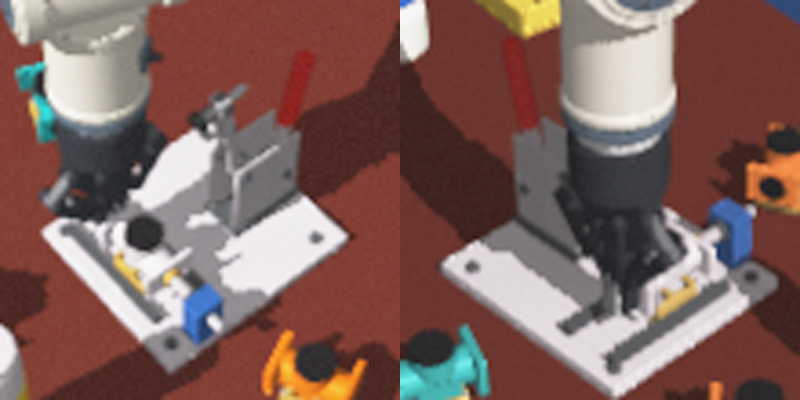

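```bash
python3 - <<'E'
from h import *
from st import O,ex,ey
S=camera_model("scene")
for n in("scene0","sc3"):
    a=cv2.imread(f"pics/{n}.png").astype(int)
    # black cap blob
    k=(a.max(2)<55)
    k[:195]=0;k[230:]=0;k[:,:222]=0;k[:,252:]=0
    N,l,st,ce=cv2.connectedComponentsWithStats(k.astype(np.uint8))
    for i in range(1,N):
        if st[i,4]>25:
            p=onz(S,ce[i],76)[:2]-O;print(n,ce[i],st[i],"fix",p@ex,p@ey)
E
```

```text
t 6.67 fix xy [-48.7 -74.3] tip z 35.4 yaw-th deg -180.43 rp [ 3.139 -0.009] F fix [-6.6 -1.4  5.3]
scene0 [232.96610169 207.44067797] [229 204   9   8  59] fix -30.582109211733712 -70.8918561015924
sc3 [229.41496599 201.51020408] [222 195  20  15 147] fix -55.90242856828413 -65.31622831323217
sc3 [239.11666667 213.9       ] [235 210   9   9  60] fix 0.9676804374058493 -71.35953655657418
```

>>> {"op": "step_arm", "data": {
  "commands": [
    [[-1.5,0,-0.7],0,0]
  ]
}}

```text
clock: 6.8
eef_pos: [532.9, -104.9, 208.8]
tcp_rot: [3.139, -0.012, -3.005]
contact_force: [-6.9, -2.0, -0.3]
opening: -0.001
```

```bash
python3 st.py
```

```text
t 6.80 fix xy [-48.2 -74.2] tip z 35.8 yaw-th deg -180.43 rp [ 3.139 -0.012] F fix [-7.1 -1.  -0.3]
```

>>> {"op": "step_arm", "data": {
  "commands": [
    [[-2.2,0,-0.3],0,0]
  ]
}}

```text
clock: 6.92
eef_pos: [533.5, -104.6, 208.5]
tcp_rot: [3.138, -0.016, -3.004]
contact_force: [-10.6, -4.6, 5.0]
opening: -0.005
```

```bash
python3 st.py
```

```text
t 6.92 fix xy [-47.6 -74.1] tip z 35.5 yaw-th deg -180.41 rp [ 3.138 -0.016] F fix [-11.1  -3.    5. ]
```

>>> {"op": "step_arm", "data": {
  "commands": [
    [[-2.2,0,-0.5],0,0],
    [[-2.1,0,-0.3],0,0]
  ]
}}

```text
clock: 7.18
eef_pos: [534.8, -104.5, 208.5]
tcp_rot: [3.137, -0.025, -3.004]
contact_force: [-9.6, -4.7, 6.6]
opening: -0.002
```

```bash
python3 st.py
```

```text
t 7.17 fix xy [-46.3 -74.1] tip z 35.5 yaw-th deg -180.37 rp [ 3.137 -0.025] F fix [-10.2  -3.3   6.6]
```

>>> {"op": "step_arm", "data": {
  "commands": [
    [[4,0,0],0,0],
    [[8,0,0],0,0],
    [[0,0,-45],0,0],
    [[0,0,-50],0,0],
    [[0,0,-50],0,0],
    [[0,-35,-45],0,0],
    [[0,-35,0],0,0],
    [[0,0,0],0,0]
  ]
}}

```text
clock: 8.18
eef_pos: [536.7, -177.2, 405.9]
tcp_rot: [3.139, -0.017, -3.003]
contact_force: [-0.6, 0.7, -0.3]
opening: 0.001
```

```bash
python3 st.py; cat > look2.py <<'E'
from h import *
from st import O,ex,ey
m=camera_model("wrist");a=grab_frame("wrist");cv2.imwrite("pics/w2.png",a)
F=lambda p:np.round([(p[:2]-O)@ex,(p[:2]-O)@ey,p[2]],1)
q=proj(m,[[*(O-6*ex-70*ey),76]])[0];print("pred cap",q)
n,lab,s,ce=cv2.connectedComponentsWithStats((a.max(2)<60).astype(np.uint8))
for i in range(1,n):
    if s[i,4]>200 and abs(ce[i]-q).max()<30: print("cap",ce[i],s[i],F(onz(m,ce[i],76)))
c=proj(m,[[*(O+15*ex-70*ey),48]])[0].astype(int);print(c)
x,y=max(c[0]-70,0),max(c[1]-80,0)
cv2.imwrite("pics/w2c.png",cv2.resize(a[y:y+140,x:x+140],(600,600),interpolation=cv2.INTER_CUBIC));print(x,y)
E
python3 look2.py
```

```text
t 8.18 fix xy [ -54.9 -146.4] tip z 232.9 yaw-th deg -180.32 rp [ 3.139 -0.017] F fix [-0.5  0.8 -0.3]
t 8.18 fix xy [ -54.9 -146.4] tip z 232.9 yaw-th deg -180.32 rp [ 3.139 -0.017] F fix [-0.5  0.8 -0.3]
pred cap [322.25026118 223.11924409]
cap [323.27530364 223.28609987] [308 199  31  40 741] [ -5.8 -68.9  76. ]
[315 230]
245 150
```

View pics/w2c.png

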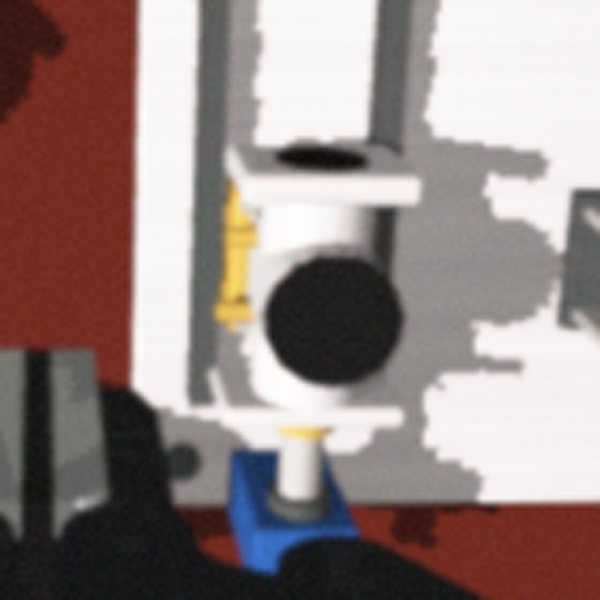

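Crop: the front flange's lower edge (y≈424) covers the brass face and only a thin brass rim shows at (303,433), so it looks home. I'll check numerically against the first picture.

```bash
python3 - <<'E'
from h import *
from st import O,ex,ey
import json
m1=json.load(open("w1.json"));m2=camera_model("wrist")
a1=cv2.imread("pics/w1.png");a2=cv2.imread("pics/w2.png")
print(a1[246:264,311:315].mean(1).astype(int).tolist());print(a2[242:258,314:318].mean(1).astype(int).tolist())
F=lambda p:round((p[:2]-O)@ex,1)
for z in(57,48,39):print(z,[(r,F(onz(m1,(312.5,r),z))) for r in range(249,261)])
for z in(65,57):print(z,[(r,F(onz(m2,(315.7,r),z))) for r in range(245,255)])
E
```

```text
t 8.22 fix xy [ -54.8 -145.5] tip z 233.0 yaw-th deg -180.30 rp [ 3.139 -0.017] F fix [-0.4  0.1  0.6]
[[241, 241, 245], [237, 239, 243], [204, 215, 226], [122, 152, 172], [59, 106, 132], [45, 97, 124], [46, 98, 125], [47, 99, 127], [52, 116, 149], [75, 163, 203], [95, 199, 235], [100, 210, 241], [108, 213, 242], [135, 214, 239], [185, 217, 233], [210, 218, 226], [213, 217, 222], [211, 215, 220]]
[[248, 248, 250], [247, 248, 250], [247, 247, 249], [245, 246, 249], [245, 246, 248], [245, 245, 248], [237, 240, 245], [199, 229, 242], [131, 215, 241], [130, 212, 239], [180, 216, 234], [208, 217, 226], [214, 218, 224], [213, 217, 222], [212, 215, 221], [211, 215, 220]]
57 [(249, np.float64(24.7)), (250, np.float64(26.0)), (251, np.float64(27.3)), (252, np.float64(28.6)), (253, np.float64(29.9)), (254, np.float64(31.2)), (255, np.float64(32.5)), (256, np.float64(33.8)), (257, np.float64(35.1)), (258, np.float64(36.4)), (259, np.float64(37.7)), (260, np.float64(39.1))]
48 [(249, np.float64(29.3)), (250, np.float64(30.7)), (251, np.float64(32.0)), (252, np.float64(33.3)), (253, np.float64(34
[... 292 characters left out ...]
p.float64(39.5)), (254, np.float64(40.8)), (255, np.float64(42.2)), (256, np.float64(43.6)), (257, np.float64(45.0)), (258, np.float64(46.4)), (259, np.float64(47.8)), (260, np.float64(49.2))]
65 [(245, np.float64(25.8)), (246, np.float64(27.1)), (247, np.float64(28.4)), (248, np.float64(29.6)), (249, np.float64(30.9)), (250, np.float64(32.2)), (251, np.float64(33.5)), (252, np.float64(34.8)), (253, np.float64(36.1)), (254, np.float64(37.4))]
57 [(245, np.float64(29.8)), (246, np.float64(31.1)), (247, np.float64(32.4)), (248, np.float64(33.8)), (249, np.float64(35.1)), (250, np.float64(36.4)), (251, np.float64(37.7)), (252, np.float64(39.0)), (253, np.float64(40.4)), (254, np.float64(41.7))]
```

The flange front edge is at x≈30.5 and the tip face at x≈31.8, each ±1 mm, and the fingertips were rigidly blocked. The carb is home. Now I'll turn and go over to the handle.

>>> {"op": "step_arm", "data": {
  "commands": [
    [[0,0,0],0.18,0],
    [[0,0,0],0.18,0],
    [[0,0,0],0.18,0],
    [[0,0,0],0.18,0],
    [[0,0,0],0.18,0],
    [[0,0,0],0.18,0],
    [[0,0,0],0.18,0],
    [[0,0,0],0.18,0],
    [[0,0,0],0.1,0],
    [[0,0,0],0,0],
    [[40,10,0],0,0],
    [[40,10,0],0,0],
    [[40,10,0],0,0],
    [[40,10,0],0,0],
    [[40,10,0],0,0],
    [[0,0,0],0,0]
  ]
}}

```text
clock: 10.22
eef_pos: [555.8, 47.4, 399.1]
tcp_rot: [-3.116, -0.013, 1.713]
contact_force: [0.2, -1.2, -0.3]
opening: 0.001
```

```bash
python3 st.py; python3 - <<'E'
from h import *
a=grab_frame("wrist");cv2.imwrite("pics/w3.png",a)
from st import O,ex,ey
m=camera_model("wrist")
h=a.astype(int);r=(h[...,2]>150)&(h[...,1]<60)|((h[...,2]>90)&(h[...,1]<25))
def P(x,y,z):return proj(m,[[*(O+x*ex+y*ey),z]])[0]
e=1.35
for s in(50,100,130):
    q=P(0,78+s*np.cos(e),54+s*np.sin(e));print(s,q)
for p in [(-100,-115,12),(-100,95,12),(85,95,12)]:print(p,P(*p))
cv2.imwrite("pics/w3b.png",cv2.resize(a,(800,600)))
E
```

```text
t 10.22 fix xy [-3.7 73.2] tip z 226.1 yaw-th deg 89.88 rp [-3.116 -0.013] F fix [-0.  -1.2 -0.3]
t 10.28 fix xy [-4.  72.1] tip z 226.0 yaw-th deg 89.84 rp [-3.116 -0.012] F fix [-0.7  0.1  0.2]
50 [266.07022049 170.45551646]
100 [267.22144228 170.56741444]
130 [268.19801185 170.66236371]
(-100, -115, 12) [192.93095892 297.09026488]
(-100, 95, 12) [182.05112458 148.78555781]
(85, 95, 12) [336.1443403 148.9830039]
```

View pics/w3b.png

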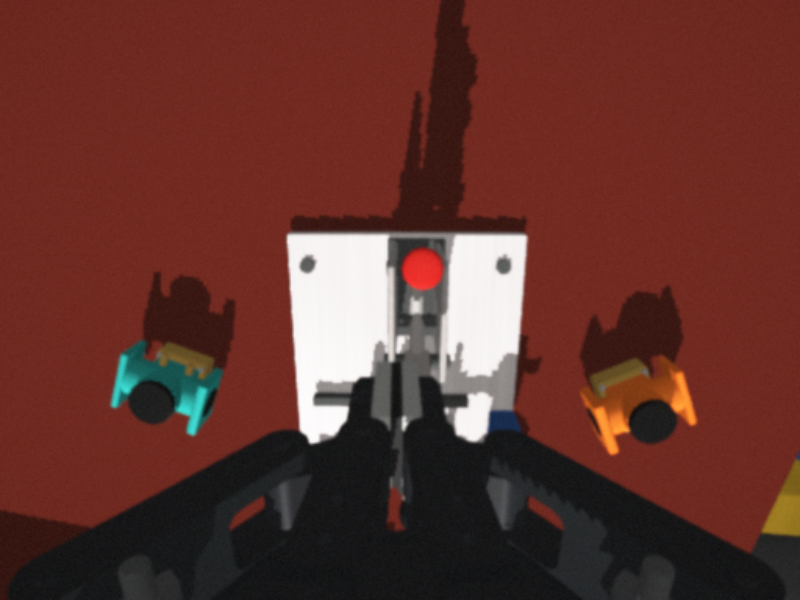

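Grip end at (423,269), predicted (419,267): the handle lies about 1.5 mm toward +x of my frame, and the tool tilts about 0.025 rad, so I'll correct x and descend beside the grip.

>>> {"op": "step_arm", "data": {
  "commands": [
    [[0,6,0],0,0],
    [[0,5,0],0,0],
    [[0,0,30],0,0],
    [[0,0,28],0,0],
    [[0,0,10],0,0],
    [[0,0,0],0,0]
  ]
}}

```text
clock: 11.02
eef_pos: [566.8, 44.4, 329.7]
tcp_rot: [-3.118, -0.011, 1.71]
contact_force: [1.7, -0.1, 0.6]
opening: -0.003
```

```bash
cat >> st.py <<'E'
r=cv2.Rodrigues
from scipy.spatial.transform import Rotation as Ro
zt=Ro.from_euler('xyz',s["tcp_rot"]).as_matrix()[:,2];T=p+173*zt
t=np.array([(T[:2]-O)@ex-1.5,(T[:2]-O)@ey+1.5,T[2]])
c=np.array([t[1]+8-78,t[2]-54]);d=np.hypot(*c);e=np.arctan2(c[1],c[0])-np.arcsin(9/d)
print("TIP fix(handle frame)",np.round(t,1),"corner r %.0f elev %.2f value %.2f"%(d,e,1.35-e))
def go(v,sx=105):
    e=1.35-v;return np.round([78+sx*np.cos(e)-9*np.sin(e)-8-t[1],-(54+sx*np.sin(e)+9*np.cos(e)-t[2])],1)
E
python3 st.py
```

```text
t 11.03 fix xy [ 6.8 68.6] tip z 156.7 yaw-th deg 89.72 rp [-3.118 -0.011] F fix [ 1.6 -0.3  0.6]
TIP fix(handle frame) [  1.2  72.1 156.8] corner r 103 elev 1.46 value -0.11
```

```bash
python3 - <<'E'
import numpy as np
for v in np.arange(0,1.31,.1):
    e=1.35-v;s=105;print(round(v,1),np.round([78+s*np.cos(e)-9*np.sin(e)-8,54+s*np.sin(e)+9*np.cos(e)],1))
E
```

```text
0.0 [ 84.2 158.4]
0.1 [ 94.6 156.5]
0.2 [104.7 153.5]
0.3 [114.4 149.6]
0.4 [123.8 144.6]
0.5 [132.5 138.8]
0.6 [140.7 132.2]
0.7 [148.1 124.7]
0.8 [154.8 116.6]
0.9 [160.6 107.8]
1.0 [165.5  98.5]
1.1 [169.5  88.7]
1.2 [172.5  78.6]
1.3 [174.4  68.2]
```

>>> {"op": "step_arm", "data": {
  "commands": [
    [[4,0,0],0,0],
    [[4,0,0],0,0],
    [[3,0,0],0,0]
  ]
}}

```text
clock: 11.4
eef_pos: [566.2, 55.6, 332.3]
tcp_rot: [-3.122, -0.011, 1.71]
contact_force: [0.5, -0.2, -0.1]
opening: -0.001
```

```bash
python3 st.py
```

```text
t 11.40 fix xy [ 7.8 79.8] tip z 159.3 yaw-th deg 89.68 rp [-3.122 -0.011] F fix [ 0.4 -0.3 -0.1]
TIP fix(handle frame) [  2.8  83.2 159.3] corner r 106 elev 1.36 value -0.01
```

>>> {"op": "step_arm", "data": {
  "commands": [
    [[4,0,1.5],0,0],
    [[4,-0.5,1.5],0,0],
    [[4,-0.5,1.5],0,0]
  ]
}}

```text
clock: 11.78
eef_pos: [563.7, 68.2, 328.8]
tcp_rot: [-3.124, -0.011, 1.71]
contact_force: [0.2, -0.4, 1.7]
opening: 0.002
```

```bash
python3 st.py
```

```text
t 11.78 fix xy [ 7.1 92.7] tip z 155.8 yaw-th deg 89.71 rp [-3.124 -0.011] F fix [ 0.1 -0.4  1.7]
TIP fix(handle frame) [  2.6  96.  155.9] corner r 105 elev 1.24 value 0.11
```

>>> {"op": "step_arm", "data": {
  "commands": [
    [[5,-0.5,1.8],0,0],
    [[5,-0.5,2],0,0],
    [[5,-0.5,2.2],0,0],
    [[5,-0.5,2.5],0,0]
  ]
}}

```text
clock: 12.28
eef_pos: [558.8, 89.3, 320.1]
tcp_rot: [-3.125, -0.011, 1.71]
contact_force: [2.8, -0.5, 0.9]
opening: -0.001
```

```bash
python3 st.py
```

```text
t 12.28 fix xy [  5.4 114.2] tip z 147.1 yaw-th deg 89.71 rp [-3.125 -0.011] F fix [ 2.7 -0.9  0.9]
TIP fix(handle frame) [  1.  117.5 147.1] corner r 105 elev 1.01 value 0.34
```

```bash
cat > hv.py <<'E'
from st import *
def P(m,x,y,z):return proj(m,[[*(O+x*ex+y*ey),z]])[0]
for n in("side","scene"):
    m=camera_model(n);a=grab_frame(n);hsv=cv2.cvtColor(a,cv2.COLOR_BGR2HSV)
    k=((hsv[...,0]<6)|(hsv[...,0]>174))&(hsv[...,1]>205)&(hsv[...,2]>110)
    c=P(m,0,150,100);v,u=np.mgrid[:384,:512];k&=np.hypot(u-c[0],v-c[1])<45
    N,l,s_,ce=cv2.connectedComponentsWithStats(k.astype(np.uint8))
    for i in range(1,N):
        if s_[i,4]>20:print(n,"red",ce[i].round(1),s_[i])
    for val in (0,.2,.4,.6,.8,1.,1.2,1.3):
        e=1.35-val;print(val,P(m,1.5,76.5+90*np.cos(e),54+90*np.sin(e)).round(1),end=" ")
    print()
E
python3 hv.py
```

```text
t 12.28 fix xy [  5.4 114.2] tip z 147.1 yaw-th deg 89.71 rp [-3.125 -0.011] F fix [ 2.7 -0.9  0.9]
TIP fix(handle frame) [  1.  117.5 147.1] corner r 105 elev 1.01 value 0.34
0 [227.7 167.5] 0.2 [224.1 166.8] 0.4 [220.9 167.2] 0.6 [218.3 168.7] 0.8 [216.4 171.1] 1.0 [215.2 174.4] 1.2 [214.6 178.3] 1.3 [214.7 180.5] 
0 [280. 174.] 0.2 [283.8 172.5] 0.4 [287.2 171.8] 0.6 [290.  172.1] 0.8 [292.  173.2] 1.0 [293.3 175.1] 1.2 [293.8 177.7] 1.3 [293.8 179.2]
```

```bash
python3 - <<'E'
from h import *
a=grab_frame("scene");b=grab_frame("side")
cv2.imwrite("pics/c4.png",np.hstack([cv2.resize(a[140:240,215:315],(400,400),interpolation=cv2.INTER_CUBIC),cv2.resize(b[125:225,175:275],(400,400),interpolation=cv2.INTER_CUBIC)]))
E
```

```text
(no output)
```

View pics/c4.png

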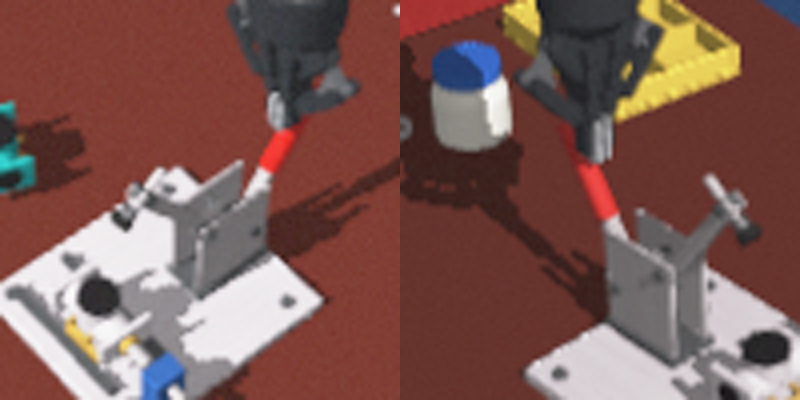

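Crop: the fingers push the grip (handle at about (280,150) left), the handle is leaning over and the clamp arm is coming down. Continuing along the arc.

>>> {"op": "step_arm", "data": {
  "commands": [
    [[5,0,3.5],0,0],
    [[5,0,4],0,0],
    [[5,0,4.5],0,0],
    [[4.5,0,5],0,0]
  ]
}}

```text
clock: 12.98
eef_pos: [555.5, 109.5, 302.7]
tcp_rot: [-3.125, -0.011, 1.71]
contact_force: [-0.0, 0.5, 2.0]
opening: -0.003
```

```bash
python3 st.py
```

```text
t 12.97 fix xy [  5.  134.6] tip z 129.7 yaw-th deg 89.68 rp [-3.125 -0.011] F fix [0.  0.5 2. ]
TIP fix(handle frame) [  0.6 138.  129.7] corner r 102 elev 0.75 value 0.60
```

>>> {"op": "step_arm", "data": {
  "commands": [
    [[4.5,0,4.5],0,0],
    [[4,0,4.5],0,0],
    [[3.5,0,4.5],0,0]
  ]
}}

```text
clock: 13.35
eef_pos: [553.5, 122.6, 288.1]
tcp_rot: [-3.125, -0.011, 1.71]
contact_force: [-0.0, -0.6, 1.6]
opening: 0.001
```

```bash
python3 st.py
```

```text
t 13.35 fix xy [  4.9 147.9] tip z 115.1 yaw-th deg 89.70 rp [-3.125 -0.011] F fix [-0.1 -0.6  1.6]
TIP fix(handle frame) [  0.5 151.3 115.2] corner r 102 elev 0.56 value 0.79
```

>>> {"op": "step_arm", "data": {
  "commands": [
    [[3.5,0,4],0,0],
    [[3,0,4],0,0]
  ]
}}

```text
clock: 13.6
eef_pos: [552.3, 129.4, 279.5]
tcp_rot: [-3.125, -0.011, 1.71]
contact_force: [0.7, -1.4, 0.4]
opening: -0.0
```

```bash
python3 st.py
```

```text
t 13.60 fix xy [  4.7 154.8] tip z 106.5 yaw-th deg 89.71 rp [-3.125 -0.011] F fix [ 0.5 -1.5  0.4]
TIP fix(handle frame) [  0.3 158.2 106.5] corner r 103 elev 0.45 value 0.90
```

>>> {"op": "step_arm", "data": {
  "commands": [
    [[1.5,0,2.5],0,0],
    [[1.2,0,2.5],0,0]
  ]
}}

```text
clock: 13.85
eef_pos: [551.8, 132.4, 274.0]
tcp_rot: [-3.124, -0.01, 1.71]
contact_force: [0.6, -0.2, 1.7]
opening: -0.0
```

```bash
python3 st.py
```

```text
t 13.85 fix xy [  4.6 157.8] tip z 101.0 yaw-th deg 89.71 rp [-3.124 -0.01 ] F fix [ 0.6 -0.3  1.7]
TIP fix(handle frame) [1.000e-01 1.611e+02 1.010e+02] corner r 103 elev 0.39 value 0.96
```

>>> {"op": "step_arm", "data": {
  "commands": [
    [[0.9,0,1.8],0,0]
  ]
}}

```text
clock: 13.98
eef_pos: [551.7, 133.3, 272.1]
tcp_rot: [-3.124, -0.01, 1.71]
contact_force: [0.1, -1.7, 1.9]
opening: -0.001
```

```bash
python3 st.py
```

```text
t 13.97 fix xy [  4.6 158.8] tip z 99.1 yaw-th deg 89.71 rp [-3.124 -0.01 ] F fix [-0.1 -1.7  1.9]
TIP fix(handle frame) [1.000e-01 1.621e+02 9.920e+01] corner r 103 elev 0.37 value 0.98
```

>>> {"op": "step_arm", "data": {
  "commands": [
    [[0.9,0,1.8],0,0]
  ]
}}

```text
clock: 14.1
eef_pos: [551.6, 134.2, 270.5]
tcp_rot: [-3.125, -0.01, 1.71]
contact_force: [-0.1, -1.7, 4.9]
opening: 0.002
```

```bash
python3 st.py
```

```text
t 14.10 fix xy [  4.7 159.6] tip z 97.5 yaw-th deg 89.72 rp [-3.125 -0.01 ] F fix [-0.4 -1.7  4.9]
TIP fix(handle frame) [  0.2 162.9  97.5] corner r 103 elev 0.35 value 1.00
```

>>> {"op": "step_arm", "data": {
  "commands": [
    [[0.9,0,1.8],0,0]
  ]
}}

```text
clock: 14.22
eef_pos: [551.5, 134.9, 269.0]
tcp_rot: [-3.125, -0.01, 1.71]
contact_force: [-0.3, -3.6, 6.8]
opening: 0.001
```

```bash
python3 st.py
```

```text
t 14.22 fix xy [  4.7 160.4] tip z 96.0 yaw-th deg 89.72 rp [-3.125 -0.01 ] F fix [-0.8 -3.5  6.8]
TIP fix(handle frame) [  0.3 163.6  96. ] corner r 103 elev 0.33 value 1.02
```

>>> {"op": "step_arm", "data": {
  "commands": [
    [[0.9,0,2],0,0]
  ]
}}

```text
clock: 14.35
eef_pos: [551.4, 135.6, 267.4]
tcp_rot: [-3.125, -0.009, 1.71]
contact_force: [-1.8, -3.1, 8.4]
opening: 0.001
```

```bash
python3 st.py
```

```text
t 14.35 fix xy [  4.7 161.1] tip z 94.4 yaw-th deg 89.73 rp [-3.125 -0.009] F fix [-2.3 -2.8  8.4]
TIP fix(handle frame) [  0.3 164.2  94.4] corner r 103 elev 0.32 value 1.03
```

>>> {"op": "step_arm", "data": {
  "commands": [
    [[0.9,0,2],0,0],
    [[0.9,0,2],0,0]
  ]
}}

```text
clock: 14.6
eef_pos: [551.2, 136.9, 264.6]
tcp_rot: [-3.125, -0.008, 1.711]
contact_force: [-2.5, -4.2, 10.6]
opening: 0.001
```

```bash
python3 st.py
```

```text
t 14.60 fix xy [  4.7 162.4] tip z 91.6 yaw-th deg 89.74 rp [-3.125 -0.008] F fix [-3.1 -3.8 10.6]
TIP fix(handle frame) [  0.4 165.4  91.6] corner r 103 elev 0.29 value 1.06
```

>>> {"op": "step_arm", "data": {
  "commands": [
    [[0.9,0,2],0,0],
    [[0.9,0,2],0,0]
  ]
}}

```text
clock: 14.85
eef_pos: [551.0, 138.1, 262.0]
tcp_rot: [-3.126, -0.007, 1.711]
contact_force: [-2.0, -4.4, 11.4]
opening: 0.001
```

```bash
python3 st.py
```

```text
t 14.85 fix xy [  4.6 163.6] tip z 89.0 yaw-th deg 89.75 rp [-3.126 -0.007] F fix [-2.6 -4.1 11.4]
TIP fix(handle frame) [  0.4 166.4  89.1] corner r 103 elev 0.26 value 1.09
```

>>> {"op": "step_arm", "data": {
  "commands": [
    [[0.6,0,2],0,0],
    [[0.6,0,2],0,0]
  ]
}}

```text
clock: 15.1
eef_pos: [550.9, 138.9, 259.6]
tcp_rot: [-3.126, -0.007, 1.711]
contact_force: [-2.3, -2.9, 12.4]
opening: 0.002
```

```bash
python3 st.py
```

```text
t 15.10 fix xy [  4.6 164.4] tip z 86.6 yaw-th deg 89.75 rp [-3.126 -0.007] F fix [-2.7 -2.6 12.4]
TIP fix(handle frame) [  0.4 167.1  86.7] corner r 102 elev 0.24 value 1.11
```

>>> {"op": "step_arm", "data": {
  "commands": [
    [[0.6,0,2],0,0],
    [[0.6,0,2],0,0]
  ]
}}

```text
clock: 15.35
eef_pos: [550.7, 139.8, 257.2]
tcp_rot: [-3.126, -0.006, 1.711]
contact_force: [-1.8, -2.9, 10.6]
opening: -0.001
```

```bash
python3 st.py
```

```text
t 15.35 fix xy [  4.5 165.4] tip z 84.2 yaw-th deg 89.76 rp [-3.126 -0.006] F fix [-2.2 -2.6 10.6]
TIP fix(handle frame) [  0.4 168.   84.2] corner r 103 elev 0.21 value 1.14
```

Past the peak.

>>> {"op": "step_arm", "data": {
  "commands": [
    [[0.5,0,1.8],0,0],
    [[0.5,0,1.8],0,0]
  ]
}}

```text
clock: 15.6
eef_pos: [550.5, 140.6, 254.9]
tcp_rot: [-3.127, -0.006, 1.711]
contact_force: [-2.1, -2.6, 8.5]
opening: 0.001
```

```bash
python3 st.py
```

```text
t 15.60 fix xy [  4.5 166.1] tip z 81.9 yaw-th deg 89.75 rp [-3.127 -0.006] F fix [-2.4 -2.3  8.5]
TIP fix(handle frame) [  0.4 168.6  81.9] corner r 103 elev 0.19 value 1.16
```

>>> {"op": "step_arm", "data": {
  "commands": [
    [[0.4,0,1.8],0,0],
    [[0.4,0,1.8],0,0]
  ]
}}

```text
clock: 15.85
eef_pos: [550.3, 141.3, 252.3]
tcp_rot: [-3.127, -0.006, 1.711]
contact_force: [-1.7, -1.6, 6.5]
opening: -0.001
```

```bash
python3 st.py
```

```text
t 15.85 fix xy [  4.4 166.9] tip z 79.3 yaw-th deg 89.74 rp [-3.127 -0.006] F fix [-1.9 -1.3  6.5]
TIP fix(handle frame) [  0.3 169.4  79.3] corner r 103 elev 0.16 value 1.19
```

>>> {"op": "step_arm", "data": {
  "commands": [
    [[0.3,0,1.5],0,0],
    [[0.3,0,1.5],0,0]
  ]
}}

```text
clock: 16.1
eef_pos: [550.1, 141.9, 249.8]
tcp_rot: [-3.127, -0.006, 1.711]
contact_force: [-0.6, -1.2, 3.8]
opening: -0.003
```

```bash
python3 st.py
```

```text
t 16.10 fix xy [  4.3 167.5] tip z 76.8 yaw-th deg 89.73 rp [-3.127 -0.006] F fix [-0.8 -1.1  3.8]
TIP fix(handle frame) [  0.2 170.   76.9] corner r 103 elev 0.14 value 1.21
```

>>> {"op": "step_arm", "data": {
  "commands": [
    [[0.2,0,1.5],0,0],
    [[0.2,0,1.5],0,0]
  ]
}}

```text
clock: 16.35
eef_pos: [549.9, 142.4, 246.6]
tcp_rot: [-3.127, -0.006, 1.71]
contact_force: [-0.8, 0.2, 0.4]
opening: 0.001
```

```bash
python3 st.py
```

```text
t 16.35 fix xy [  4.2 168. ] tip z 73.6 yaw-th deg 89.72 rp [-3.127 -0.006] F fix [-0.7  0.3  0.4]
TIP fix(handle frame) [1.000e-01 1.706e+02 7.360e+01] corner r 103 elev 0.10 value 1.25
```

Force dropped to zero, so the handle snapped over. I'll lift clear, then look.

>>> {"op": "step_arm", "data": {
  "commands": [
    [[0,0,-20],0,0],
    [[0,0,-40],0,0],
    [[0,0,-50],0,0],
    [[40,0,-40],0,0],
    [[50,0,0],0,0],
    [[0,0,0],0,0],
    [[0,0,0],0,0]
  ]
}}

```text
clock: 17.23
eef_pos: [538.9, 233.0, 398.7]
tcp_rot: [-3.122, -0.007, 1.709]
contact_force: [0.0, -0.2, -1.0]
opening: -0.001
```

```bash
python3 st.py; python3 - <<'E'
from h import *
from st import O,ex,ey
a=grab_frame("scene");b=grab_frame("side")
cv2.imwrite("pics/sc5.png",a)
cv2.imwrite("pics/c5.png",np.hstack([cv2.resize(a[145:265,205:325],(400,400),interpolation=cv2.INTER_CUBIC),cv2.resize(b[145:265,185:305],(400,400),interpolation=cv2.INTER_CUBIC)]))
def P(m,v,s):
    e=1.35-v;return proj(m,[[*(O+1.5*ex+(76.5+s*np.cos(e))*ey),54+s*np.sin(e)]])[0]
for v in(1.2,1.3):
  p=P(camera_model("scene"),v,130);q=P(camera_model("side"),v,130)
  print(v,(p-[205,145])*400/120,(q-[185,145])*400/120+[400,0])
E
```

```text
t 17.23 fix xy [  6.3 259.3] tip z 225.7 yaw-th deg 89.65 rp [-3.122 -0.007] F fix [-0.  -0.2 -1. ]
TIP fix(handle frame) [  1.4 262.  225.7] corner r 258 elev 0.69 value 0.66
t 17.23 fix xy [  6.3 259.3] tip z 225.7 yaw-th deg 89.65 rp [-3.122 -0.007] F fix [-0.  -0.2 -1. ]
TIP fix(handle frame) [  1.4 262.  225.7] corner r 258 elev 0.69 value 0.66
1.2 [324.68447848  85.96945146] [472.02972386  89.09567965]
1.3 [324.27564777  93.3837383 ] [472.28084814  99.59663725]
```

View pics/c5.png

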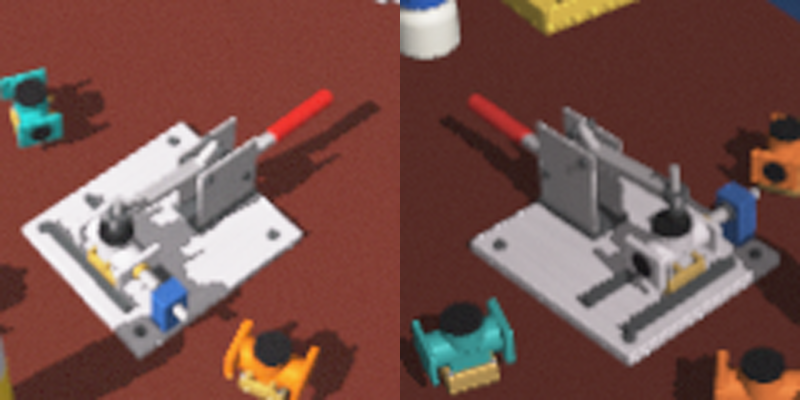

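Both views: the handle end at (325,97)/(473,100) matches value 1.30 and the pad sits on the cap. One last check that the carb hasn't shifted since it was pressed home, then I hand in.

```bash
python3 - <<'E'
import cv2,numpy as np
a=cv2.imread("pics/sc3.png");b=cv2.imread("pics/sc5.png")
def sh(x0,x1,y0,y1):
    t=cv2.resize(a[y0:y1,x0:x1],None,fx=8,fy=8,interpolation=cv2.INTER_CUBIC);w=cv2.resize(b[y0-4:y1+4,x0-4:x1+4],None,fx=8,fy=8,interpolation=cv2.INTER_CUBIC)
    r=cv2.matchTemplate(w,t,cv2.TM_CCOEFF_NORMED);_,m,_,l=cv2.minMaxLoc(r);return m,(np.array(l)-32)/8
print("bowl",sh(230,242,216,230),"front flange",sh(238,250,216,230),"block",sh(248,264,226,246))
from rig import sign_off
print(sign_off())
E
```

```text
bowl (0.9900515675544739, array([ 0.   , -0.125])) front flange (0.9931447505950928, array([0., 0.])) block (0.9988680481910706, array([0., 0.]))
the job is handed in; nothing more can be done
None
```

The carburettor is home against the stop screw and the toggle clamp is closed on it. The job is handed in, and no verdict was reported.

- **Pressing home:** I slid the carburettor about 32 mm with closed fingers on its rear flange until the fingertips were rigidly blocked. It was held there for about 0.5 s at 7–11 N along the channel, a total of about 12.5 N at most. That is roughly the 12 N asked for.
- **Closing the clamp:** I pushed the handle along its arc with a highest reading of about 13 N. The force fell to zero past the dead point, so it snapped over by itself. I then lifted the arm well clear.

**Last checks**
- **Handle:** its end matches the 1.30 rad stop position in both cameras, and the pad sits on the cap.
- **Carburettor:** bowl and front flange moved 0.13 pixels or less in the scene camera between pressing home and the closed clamp.
- **Flange against tip:** the wrist picture put the flange face at x ≈ 30.5 mm and the brass tip at about 31.8 mm. That 1.3 mm gap is within my measuring error of about 1 mm each. I took contact from the rigid block, not from the picture.
- **Not measured:** the pad's holding force on the carburettor was never measured; I only saw the pad on the cap. I took no end-of-job measurement of the other things on the bench; the arm was kept clear of them.

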